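Unlatch the terminal box and push its cover off

ROBOT

A 6-joint arm with a two-finger parallel gripper is mounted at the origin on the work surface. World frame = base frame: x ahead of the robot, y to its left, z up, the work surface at z = 0. Lengths are in mm, angles in rad, forces in N, time in s.
With the tool pointing down it reaches from about 250 to 775 mm from the base axis. Payload 8.9 kg.
Tool frame: the origin (TCP) lies midway between the tips of the shut fingers; the grasp point (between the pads) lies 19 mm behind it (pinch_z is the x of the grasp point in the tool frame, in mm); x points along the fingers, y is the direction in which the jaws open and shut, and the axes are right-handed (so a half turn about x gives the same grasp; the last joint's range is limited). The gripper opens to 85 mm and grips with 20 to 120 N. Pads are 22 mm wide; open, the fingers measure 114 mm over their backs; the gripper's body (76 mm by 85 mm) begins 54 mm behind the grasp point. The pads swing forward as they close: fully open they stand 13 mm farther back than shut.
Start: joints at [1.105, 0.291, -0.153, 1.127, 0, 1.431], TCP at [168.526, 497.215, 231.305] pointing down, gripper open.
Joint ranges: [-2.52, 2.52], [-0.91, 1.74], [-1.3, 1.37], [-1.96, 2.02], [-1.52, 1.47], [-3.14, 3.14]. Speed limits (rad/s): [2.22, 2.22, 2.79, 3.14, 3.14, 3.14].

INTERFACE

Orientations are given as [roll, pitch, yaw] about the fixed x, y, z axes, in that order (R = Rz(yaw) Ry(pitch) Rx(roll)).
In Python, from cell import get_state, capture, calibration, hand_in, pinch_z gives the robot as it stands. The module is installed in compiled form; this text tells all that it offers.
- The arm moves only by the tool send_rows, never from a script. Its argument "targets" is a list that holds one entry, the list of rows, each a list of 5 numbers: the shift along the tool's x, y, z in m, then the turn about the tool's x in degrees, then the finger opening in m, from 0 to 0.0854. A call has 1 to 20 rows; each row shifts and turns the commanded pose from where the row before left it, along the tool's axes as they then stand; what a row does not reach is not made up. A row lasts 1/8 s, in which the tool goes at most 62.5 mm and 10.7 degrees, less where a joint would pass 70% of its speed; a pose out of reach is approached as far as the arm can. A call is refused whole if a number of a shift passes 0.0625 or a number of a turn 10.7, either way. A call with a gripper value outside its range is refused whole. The fingers move at their own pace and stop on an object; "force" is the grip in N (left out, the last holds). Time passes only in rows, so rows that do not move let the fingers close. It gives the time, the measured TCP pose, the force and the opening at its end, in the units of the state.
- get_state(): the state, without advancing time (a new reading comes with each control period).
- capture(name): name is "scene" or "side" or "wrist"; returns the picture (420x560x3 uint8, blue, green, red); there is no depth.
- calibration(name): a dict with "intrinsics" (3x3 intrinsics, pixels), "R" (3x3) and "t" (3): a world point X has camera coordinates R X + t. Camera axes: x right, y down, z forward; pixel columns grow to the right and rows downward; lengths in mm; the calibration is good to about 2 mm. The wrist camera is an equidistant fisheye: a pixel r from the principal point sees the ray r / f radians off the axis. A picture is of the moment at which its call begins: read the wrist's pose just before it. calibration takes no time and is no camera call; for the wrist camera it gives the pose at the moment of the call.
- hand_in(): hands the job in, once; it reports no verdict.
The state is a dict: "clock": time; "joint_pos": joint angles; "qd": joint speeds; "tau": joint torques, N m; "position": TCP position; "tcp_rot": TCP orientation; "wrist_force": force on the tool from outside, world axes, zero at the start; "torque": the same for the moment, N m; "width": opening from 0.0 (shut) to 1.0 (fully open).
Only numpy, scipy, OpenCV 4.12 (cv2) and the standard library are available. Lean on these libraries where they do the work, as an engineer would, in place of code of your own. Each camera call takes 0.05 s, during which the arm holds its last target. There are 200 camera calls.

TASK

On the bench, open the terminal box: press its snap tab all the way down, then push the released cover along its channels until it is completely off the box and lies flat on the aluminium ledge, without sticking out over the ledge's far end. Just press and push with the fingertips: do not pick up or lift the cover, and leave the screwdriver, the can and the roll where they are.

Things in the scene. Friction and masses are not known exactly. Their poses are not given: they have to be found in the camera images.
- box: Grey painted terminal box with an aluminium sheet ledge joined to one end, fixed to the bench, all 110 mm wide in x. Origin on the bench under the centre of the cover's seat; z up; +y runs along the channels from box to ledge. Along y: rear wall -67 to -57 mm (51 mm high), seat -57 to 57 (45 mm high), well of the tab 57 to 101 (floor 36 mm high), ledge 101 to 235 (43.5 mm high).
- seat (a point): Centre of the cover's seat, 45 mm above the bench. The seat is two rails, open between them with terminals below. Beside it stand side walls 57 mm high, inside faces 87 mm apart; lips at their top (box y -57 to 33, 77 mm apart) hold the cover's edges down.
- cover: Black plastic cover, loose, about 150 g: plate 84 (x) x 110 (y) x 6 mm, upright rib along its rear (-y) edge. Origin at the centre of the plate's underside, z up, axes as the box's. Seated: at about x 0, y 0, z 45 mm of the box. It can slide only to the box's +y once the tab is down; off the seat when its y in the box's frame is 112 mm; at 180 mm its front edge meets the ledge's far end.
- cover_rib (a point): On the cover: middle of the rear (-y) face of the rib, 15 mm above the plate's underside: the face to push towards +y. The rib is 60 mm wide (x), 8 mm thick (y), its top 25 mm above the plate's underside (70 mm above the bench).
- tab_top (a point): Centre of the snap tab's flat top, 46 (x) x 36 mm (y), black plastic, in the well between cover and ledge, at y 76.5 mm of the box. The top is 54 mm above the bench when out (3 mm above the cover's plate) and 41 mm when fully in. The point moves with the tab.
- tab (a joint): How far the snap tab is pressed down: 0 is out, 0.013 m is fully in (hard stop). It needs about 5 N, has no spring and stays where it is pushed. The cover passes over it from about 0.0105 m.
- ledge (a point): Centre of the top surface of the ledge (134 mm long in the box's y, 110 mm wide), 43.5 mm above the bench. Flanges 3 mm thick run along both its sides, top 52 mm above the bench, 104 mm apart inside.
- screwdriver: Bystander: screwdriver lying on the bench on the glanded (-x) side of the box, about 0.2 m long; leave alone.
- spray: Bystander: upright can, 52 mm diameter, 130 mm tall, origin under its centre, on the box's far (+x) side; leave alone.
- tape: Bystander: orange roll core, 90 mm diameter, 45 mm tall, origin under its centre, on the box's far (+x) side; leave alone.
Not all that is in view belongs to the job. There is more than one size of the cover; the job needs the middle-sized.

How it is judged:
By the outcome, as a careful person would: the job done as asked, in the order asked, and still so for the second after the job is handed in, with the robot touching nothing.
It also fails if it takes over 43 s, if anything falls off the work surface, if the arm or the gripper's body presses on something with over 40 N, if the wrist force passes 120 N, or if a joint passes its speed limit or range.

## Working session

There is one attempt and no reset: what is moved stays moved. The work goes in short steps, Python scripts to look and compute and a tool call to move; the robot and the scene stay as the last step left them, time stands still between calls to the robot, and variables do not carry over. Pictures are saved under pics/ and viewed, on a budget of 10 in all, crops included, one or two more only if the job needs it, and the job is handed in when it is done.

Besides the shell and the picture viewer there is one more tool, called after "Request:" as name(argument=value, ...) on one line, values as JSON. send_rows: Moves the arm, as the interface text tells. Its arguments: {"type":"object","properties":{"targets":{"type":"array"},"force":{"type":"number"}},"required":["targets"]}

```bash
mkdir -p pics
python3 - <<'E'
from cell import *
import cv2,numpy as np
s=get_state();print(s['clock'],s['position'],s['tcp_rot'],s['width'],pinch_z() if callable(pinch_z) else pinch_z)
for n in('scene','side'):
    cv2.imwrite(f'pics/{n}0.png',capture(n));c=calibration(n);print(n,c)
E
```

```text
0.0 [168.3466903  496.80719045 230.73271516] [-1.66826032  1.56948091 -1.99509961] 1.0016487388510622 -18.700000000000003
scene {'intrinsics': array([[491.05052581,   0.        , 288.54372465],
       [  0.        , 491.05052581, 205.00668348],
       [  0.        ,   0.        ,   1.        ]]), 'R': array([[ 3.85857480e-01,  9.22558150e-01,  6.82443679e-04],
       [ 6.44147906e-01, -2.68883432e-01, -7.16083218e-01],
       [-6.60444911e-01,  2.76745660e-01, -6.98014584e-01]]), 't': array([-213.91503261, -321.71202354, 1257.70399696])}
side {'intrinsics': array([[412.93006923,   0.        , 281.41091403],
       [  0.        , 412.93006923, 204.32553522],
       [  0.        ,   0.        ,   1.        ]]), 'R': array([[-0.73587905, -0.67691937, -0.01619254],
       [-0.38241071,  0.43521606, -0.81507609],
       [ 0.55878804, -0.59360522, -0.57912759]]), 't': array([379.60592434, 276.19863689, 405.59760896])}
```

View pics/scene0.png

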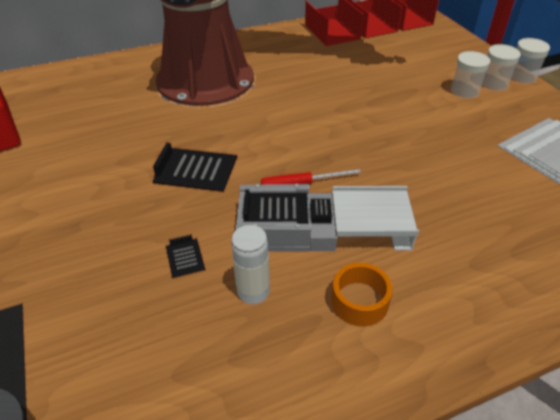

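View pics/side0.png

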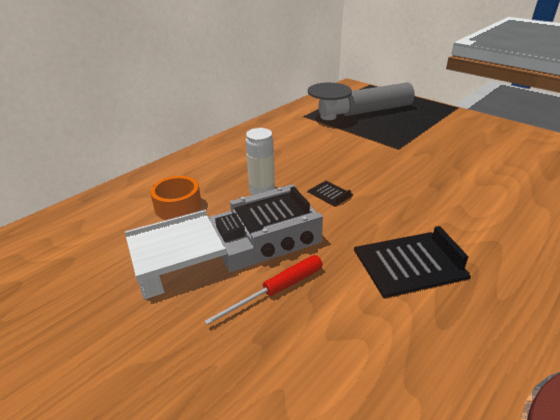

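The scene view has three covers: a large one at (195,168), a small one at (185,257) and the middle-sized one seated in the box at (277,207). I choose the seated one. The snap tab is at (320,208) and the ledge at (372,212). The side view agrees: box (278,225), tab (231,226), ledge (178,255). I'll check this in close crops.

Run:
```python
import cv2
a=cv2.imread('pics/scene0.png')[170:262,225:425];cv2.imwrite('pics/sc.png',cv2.resize(a,None,fx=4,fy=4,interpolation=cv2.INTER_CUBIC))
a=cv2.imread('pics/side0.png')[175:305,120:330];cv2.imwrite('pics/sd.png',cv2.resize(a,None,fx=3.8,fy=3.8,interpolation=cv2.INTER_CUBIC))
```

```text
(no output)
```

View pics/sc.png

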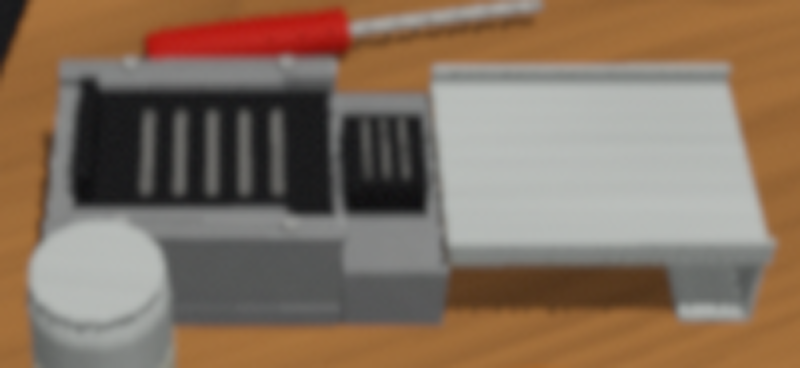

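View pics/sd.png

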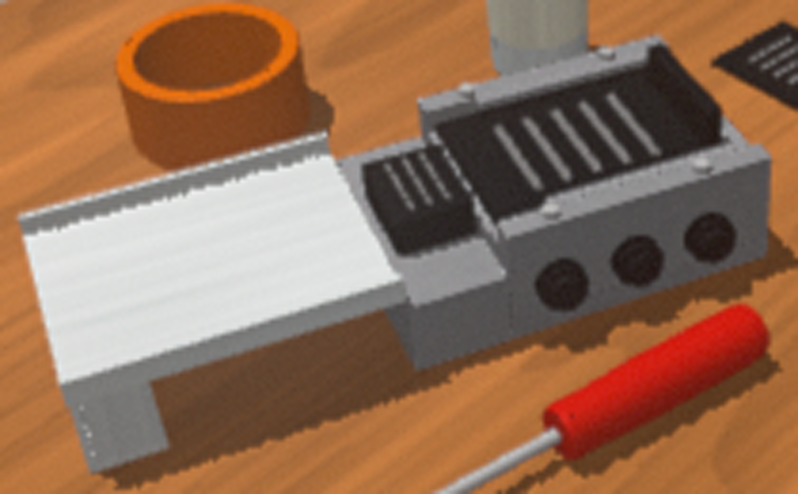

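The crops confirm the middle-sized cover is seated in the box. In the scene crop its rib is at the left end (85,140), the tab at (385,163) and the ledge corners at (432,66), (730,66) and (775,243). Next I fit the box pose to these corners.

```bash
cat > h.py <<'E'
from cell import *
import cv2,numpy as np
from scipy.optimize import least_squares
from scipy.spatial.transform import Rotation as Rn
def proj(X,c):
    K=c['intrinsics'];P=np.asarray(X)@c['R'].T+c['t'];return P[:,:2]/P[:,2:]*K[0,0]+K[:2,2]
def b2w(p,X):
    X=np.asarray(X,float);c,s=np.cos(p[2]),np.sin(p[2])
    return np.c_[p[0]+c*X[:,0]-s*X[:,1],p[1]+s*X[:,0]+c*X[:,1],X[:,2]]
E
cat > fit.py <<'E'
from h import *
S=[(432,66,-55,101,52),(730,66,-55,235,52),(775,243,55,235,52),(447,247,55,101,52),(62,60,-55,-67,57),(337,60,-55,57,57),(345,240,55,57,57),(447,268,55,101,36)]
D=[(500,232,-55,57,57),(770,155,-55,-67,57),(420,100,55,57,57),(657,38,55,-67,57),(62,385,-55,235,52),(405,283,-55,101,52),(22,217,55,235,52),(327,133,55,101,52),(418,368,-55,101,0)]
S=np.array(S,float);D=np.array(D,float)
us=S[:,:2]/4+[225,170];ud=D[:,:2]/3.8+[120,175]
cs,cd=calibration('scene'),calibration('side')
f=lambda p:np.r_[(proj(b2w(p,S[:,2:]),cs)-us).ravel(),(proj(b2w(p,D[:,2:]),cd)-ud).ravel()]
r=least_squares(f,[500,150,0],loss='soft_l1');print(r.x);print(f(r.x).reshape(-1,2).round(1).tolist())
for n,sl in(('scene',slice(0,16)),('side',slice(16,None))):print(n,least_squares(lambda p:f(p)[sl],r.x).x)
p=r.x
print(b2w(p,[[0,76.5,54],[0,-55,60],[0,168,45]]).round(1))
s=get_state();R=Rn.from_euler('xyz',s['tcp_rot']).as_matrix();print(R.round(3),s['position'],s['wrist_force'])
E
python3 fit.py
```

```text
[555.76615533 -22.63991447 -31.80580291]
[[-0.0, -0.1], [-0.5, -0.4], [0.2, 0.1], [1.0, -0.6], [-0.7, -0.3], [-0.5, -0.6], [-0.1, -0.8], [0.3, 0.7], [1.7, 1.1], [0.8, -0.1], [-0.8, -0.7], [0.7, -1.6], [-0.6, -0.4], [-0.1, -1.5], [-1.2, -0.7], [-0.4, -0.5], [-0.5, 0.8]]
scene [555.91110478 -22.67194946 -31.80936407]
side [555.40175816 -22.35288624 -31.80439033]
[[584.8  48.1  54. ]
 [534.9 -73.5  60. ]
 [619.6 132.8  45. ]]
[[-0.001  0.321  0.947]
 [-0.001  0.947 -0.321]
 [-1.    -0.001 -0.   ]] [168.34240922 496.86422682 230.8026195 ] [ 0.15526017  0.2835148  -0.88157712]
```

The fit agrees across both cameras to about 1 px: box origin (555.8, -22.6), yaw -0.390 rad. I'll move above the tab and shut the fingers.

Request:
send_rows(targets=[[[0, 0, 0, 3.6, 0], [0, -0.0215, 0.0463, 0, 0], [0, -0.0215, 0.0463, 0, 0], [0, -0.0215, 0.0463, 0, 0], [0, -0.0215, 0.0463, 0, 0], [0, -0.0215, 0.0463, 0, 0], [0, -0.0215, 0.0463, 0, 0], [0.01, -0.0215, 0.0463, 0, 0], [0.02, -0.0215, 0.0463, 0, 0], [0.02, -0.0215, 0.0463, 0, 0], [0.02, -0.0215, 0.0463, 0, 0], [0.02, -0.0215, 0.0463, 0, 0], [0.01, -0.0205, 0.0463, 0, 0], [0, 0, 0, 0, 0], [0, 0, 0, 0, 0], [0, 0, 0, 0, 0]]])

```text
clock: 2.1
position: [584.2, 49.4, 131.6]
tcp_rot: [2.579, 1.571, 2.191]
wrist_force: [-0.6, -0.2, -0.1]
width: 0.006
```

```bash
cat >> h.py <<'E'
P=[555.8,-22.6,-0.390]
def st():
    s=get_state();c,q=np.cos(P[2]),np.sin(P[2]);d=s['position'][:2]-np.array(P[:2])
    R=Rn.from_euler('xyz',s['tcp_rot']).as_matrix()
    print('t',round(s['clock'],2),'box',(c*d[0]+q*d[1]).round(1),(-q*d[0]+c*d[1]).round(1),s['position'][2].round(1),'F',np.round(s['wrist_force'],1),'w',round(s['width'],2),'dyaw',np.degrees(np.arctan2(R[1,1],R[0,1])-P[2]-np.pi/2).round(2),'tilt',R[:,0].round(3))
def floor(n,u,z):
    c=calibration(n);K=c['intrinsics'];r=c['R'].T@np.array([(u[0]-K[0,2])/K[0,0],(u[1]-K[1,2])/K[0,0],1]);o=-c['R'].T@c['t']
    w=(o+r*(z-o[2])/r[2]);d=w[:2]-np.array(P[:2]);cc,q=np.cos(P[2]),np.sin(P[2]);return (cc*d[0]+q*d[1]).round(1),(-q*d[0]+cc*d[1]).round(1)
E
python3 - <<'E'
from h import *
st();print('can box xy',floor('scene',(249.3,237),130))
cv2.imwrite('pics/w1.png',capture('wrist'))
E
```

```text
t 2.1 box -1.1 77.4 131.6 F [-0.6 -0.2 -0.1] w 0.01 dyaw 0.09 tilt [-0.  0. -1.]
can box xy (np.float64(137.3), np.float64(-36.2))
```

View pics/w1.png

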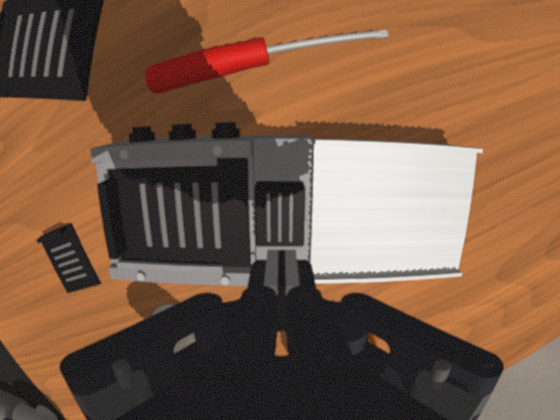

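The wrist view shows the shut tips at (282,255), in line with the tab's centre at column 281. The cover lies left of it and the ledge right. The can's near side is about 111 mm from the box's centre line, well clear of the arm. Now I press the tab.

Request:
send_rows(targets=[[[0.03, -0.001, 0.001, 0, 0], [0.03, 0, 0, 0, 0], [0.013, 0, 0, 0, 0], [0.004, 0, 0, 0, 0], [0.004, 0, 0, 0, 0], [0.003, 0, 0, 0, 0], [0.003, 0, 0, 0, 0], [0.002, 0, 0, 0, 0], [0.001, 0, 0, 0, 0], [0, 0, 0, 0, 0], [0, 0, 0, 0, 0]]])

```text
clock: 3.52
position: [585.7, 47.3, 41.5]
tcp_rot: [0.922, 1.57, 0.533]
wrist_force: [-1.9, 2.3, 5.1]
width: 0.004
```

```bash
python3 -c "
from h import *
st()"
```

```text
t 3.52 box 1.1 76.0 41.5 F [-1.9  2.3  5.1] w 0.0 dyaw 0.03 tilt [ 0.  0. -1.]
```

Request:
send_rows(targets=[[[0.001, 0, 0, 0, 0], [0.001, 0, 0, 0, 0], [0.001, 0, 0, 0, 0], [0, 0, 0, 0, 0]]])

```text
clock: 4.03
position: [585.8, 47.3, 40.8]
tcp_rot: [0.403, 1.569, 0.013]
wrist_force: [-11.4, 3.0, 31.8]
width: 0.004
```

The force rose to 32 N at z 40.8, so the tab is on its hard stop. I lift, go behind the rib and come down over the rear wall.

Request:
send_rows(targets=[[[-0.02, 0, 0, 0, 0], [-0.029, 0, 0, 0, 0], [0, -0.04, -0.001, 0, 0], [0, -0.05, 0, 0, 0], [0, -0.05, 0, 0, 0], [0, -0.022, 0, 0, 0], [0.01, 0, 0, 0, 0], [0.013, 0, 0, 0, 0], [0, 0, 0, 0, 0]]])

```text
clock: 5.15
position: [522.2, -101.2, 62.7]
tcp_rot: [-3.074, 1.568, 2.82]
wrist_force: [0.2, -0.1, -0.0]
width: -0.0
```

Run:
```python
from h import *
st()
a=capture('side')[150:290,200:380];b=capture('wrist')
cv2.imwrite('pics/m2.png',np.hstack([cv2.resize(a,(400,311),interpolation=cv2.INTER_CUBIC),cv2.resize(b,(400,311))]))
```

```text
t 5.15 box -1.2 -85.5 62.7 F [ 0.2 -0.1 -0. ] w -0.0 dyaw 0.09 tilt [-0.002  0.001 -1.   ]
```

View pics/m2.png

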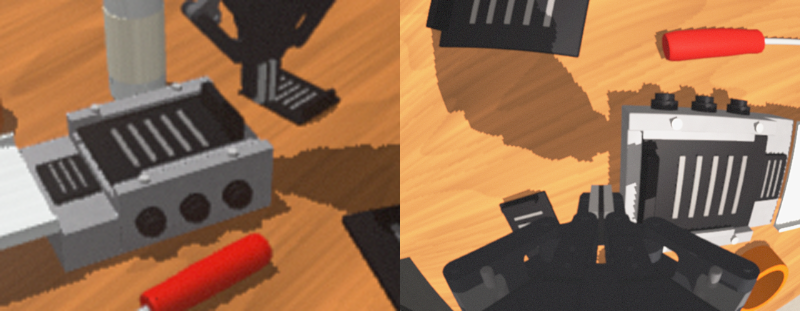

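The picture shows the tab now below the cover's plate, at about (65,175) in the left half, and the fingers behind the rib. I go down a little, then push until contact.

Request:
send_rows(targets=[[[0.0045, 0.008, 0.001, 0, 0], [0, 0.006, 0, 0, 0], [0, 0.004, 0, 0, 0], [0, 0.004, 0, 0, 0], [0, 0.004, 0, 0, 0], [0, 0.004, 0, 0, 0], [0, 0, 0, 0, 0]]])

```text
clock: 6.12
position: [535.4, -74.6, 59.9]
tcp_rot: [1.237, 1.57, 0.847]
wrist_force: [-0.1, -0.1, 0.9]
width: -0.006
```

```bash
python3 -c "
from h import *
st()"
```

```text
t 6.12 box 1.0 -55.9 59.9 F [-0.1 -0.1  0.9] w -0.01 dyaw 0.04 tilt [ 0.  0. -1.]
```

Request:
send_rows(targets=[[[0.001, 0.005, 0, 0, 0], [0, 0.006, 0, 0, 0], [0, 0.006, 0, 0, 0], [0, 0.006, 0, 0, 0], [0, 0.006, 0, 0, 0]]])

```text
clock: 6.75
position: [546.9, -48.9, 59.5]
tcp_rot: [-0.685, 1.569, -1.075]
wrist_force: [-1.4, -4.4, 7.6]
width: -0.0
```

Run:
```python
from h import *
st()
a=capture('side')[150:290,180:360];b=capture('scene')[160:265,220:355]
cv2.imwrite('pics/m3.png',np.hstack([cv2.resize(a,(400,311),interpolation=cv2.INTER_CUBIC),cv2.resize(b,(400,311),interpolation=cv2.INTER_CUBIC)]))
```

```text
t 6.75 box 1.7 -27.7 59.5 F [-1.4 -4.4  7.6] w -0.0 dyaw -0.02 tilt [ 0.001 -0.002 -1.   ]
```

View pics/m3.png

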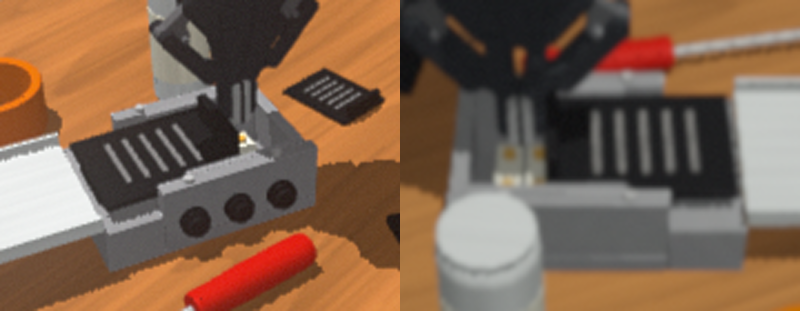

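The cover has slid out over the pressed tab and the rib stays upright. Its front edge is at about (740,150) in the right half, close to the ledge. I measure the offset between cover and TCP there.

Run:
```python
from h import *
for u,v in((737,100),(740,150),(741,197)):print(floor('scene',((u-400)/400*135+220,160+v/311*105),51))
# plate front edge, side view
for u,v in((70,143),(110,208)):print(floor('side',(180+u/400*180,150+v/311*140),51))
```

```text
(np.float64(-36.6), np.float64(101.1))
(np.float64(6.0), np.float64(99.7))
(np.float64(43.5), np.float64(97.6))
(np.float64(38.4), np.float64(95.7))
(np.float64(-46.5), np.float64(93.3))
```

Cover y ≈ 42 with TCP y ≈ -28, so cover ≈ TCP + 70, which matches the finger thickness. To get cover y ≈ 167 (rear edge on the ledge, front edge short of its end) the TCP must finish at about 97.

Request:
send_rows(targets=[[[0.002, 0.004, 0, 0, 0], [0.002, 0.005, 0, 0, 0], [0.001, 0.006, 0, 0, 0], [0, 0.006, 0, 0, 0], [0, 0.006, 0, 0, 0], [0, 0.006, 0, 0, 0], [0, 0.006, 0, 0, 0], [0, 0.006, 0, 0, 0], [0, 0.006, 0, 0, 0], [0, 0.006, 0, 0, 0], [0, 0.006, 0, 0, 0], [0, 0.006, 0, 0, 0], [0, 0.006, 0, 0, 0], [0, 0.006, 0, 0, 0], [0, 0.006, 0, 0, 0], [0, 0.005, 0, 0, 0], [0, 0.004, 0, 0, 0], [0, 0, 0, 0, 0]]])

```text
clock: 9.1
position: [582.7, 41.3, 53.5]
tcp_rot: [2.578, 1.57, 2.189]
wrist_force: [-0.2, -0.4, -0.5]
width: -0.004
```

Run:
```python
from h import *
st()
a=capture('side')[160:310,120:310];b=capture('scene')[160:265,290:425]
cv2.imwrite('pics/m4.png',np.hstack([cv2.resize(a,(400,311),interpolation=cv2.INTER_CUBIC),cv2.resize(b,(400,311),interpolation=cv2.INTER_CUBIC)]))
```

```text
t 9.1 box 0.6 69.3 53.5 F [-0.2 -0.4 -0.5] w -0.0 dyaw 0.07 tilt [-0.     0.001 -1.   ]
```

View pics/m4.png

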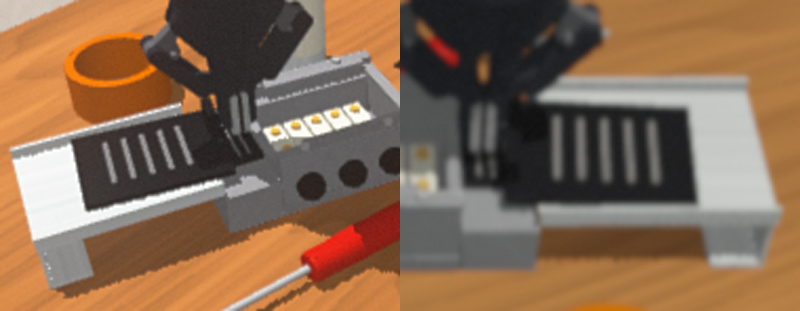

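The cover is square on the ledge, its front edge at about (692,155) in the right half, with its rear end still over the well. I give the last push of 28 mm slowly and then retreat.

Request:
send_rows(targets=[[[0, 0.005, 0, 0, 0], [0, 0.005, 0, 0, 0], [0, 0.005, 0, 0, 0], [0, 0.004, 0, 0, 0], [0, 0.004, 0, 0, 0], [0, 0.003, 0, 0, 0], [0, 0.002, 0, 0, 0], [0, 0, 0, 0, 0], [0, -0.008, 0, 0, 0], [-0.004, -0.01, 0, 0, 0], [-0.03, -0.01, 0, 0, 0], [-0.05, 0, 0, 0, 0], [-0.05, -0.04, 0, 0, 0], [-0.04, -0.05, 0, 0, 0], [0, -0.05, 0, 0, 0], [0, 0, 0, 0, 0]]])

```text
clock: 11.2
position: [529.2, -90.1, 226.6]
tcp_rot: [-0.383, 1.569, -0.777]
wrist_force: [-0.6, -0.6, -0.1]
width: 0.004
```

Run:
```python
from h import *
st()
a=capture('side')[160:310,120:310];b=capture('scene')[160:265,290:425]
cv2.imwrite('pics/m5.png',np.hstack([cv2.resize(a,(400,311),interpolation=cv2.INTER_CUBIC),cv2.resize(b,(400,311),interpolation=cv2.INTER_CUBIC)]))
```

```text
t 11.2 box 1.1 -72.6 226.6 F [-0.6 -0.6 -0.1] w 0.0 dyaw -0.23 tilt [ 0.001 -0.001 -1.   ]
```

View pics/m5.png

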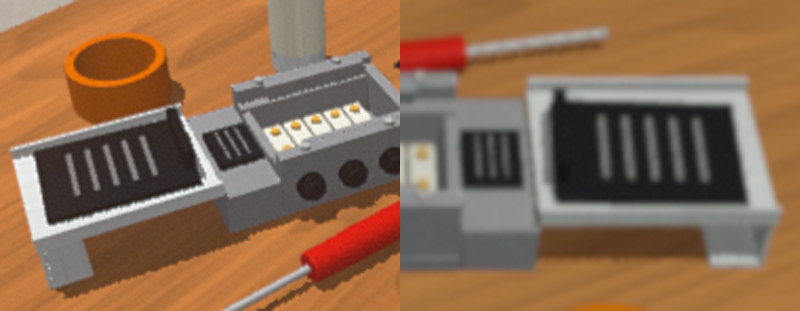

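Run:
```python
from h import *
for u,v in((733,106),(746,202)):print('front',floor('scene',((u-400)/400*135+290,160+v/311*105),49.5))
for u,v in((37,152),(55,222)):print('front side',floor('side',(120+u/400*190,160+v/311*150),49.5))
print(hand_in())
```

```text
front (np.float64(-32.2), np.float64(223.1))
front (np.float64(46.6), np.float64(216.8))
front side (np.float64(44.1), np.float64(217.0))
front side (np.float64(-40.6), np.float64(218.5))
the job is handed in; nothing more can be done
None
```

The terminal box is open: the tab is fully down and the cover lies flat on the ledge, about 16 mm short of the far end. I handed the job in at 11 s of the 43 s allowed.

- **Tab:** I pressed it with the shut fingertips until it hit its hard stop, at 41 mm height with 32 N on the wrist. The pictures show it down.
- **Cover:** I then pushed it by the rib along its channels with no lifting. Its front edge measured at 217–223 mm along the box, with the ledge ending at 235 mm. That puts the rear edge at about 107–113 mm, past the start of the ledge at 101 mm, so it is clear of the seat and the well.
- **Other objects:** the screwdriver and the roll look unmoved in the last pictures, and the part of the can in view does too. The fingers are shut, clear of everything and about 230 mm above the bench.

**Disagreement in the checks:** four readings of the front edge, two from each camera, differ by up to 6 mm. That is within the margin at both ends of the ledge.

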